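Weigh out broken pot shards on the studio scale

ROBOT

A 6-joint arm with a two-finger parallel gripper is mounted at the origin on the work surface. World frame = base frame: x ahead of the robot, y to its left, z up, the work surface at z = 0. Lengths are in m, angles in rad, forces in N, time in s.
With the tool pointing down it reaches from about 0.4 to 0.825 m from the base axis. Payload 7 kg.
Tool frame: the origin (TCP) lies between the finger pads; the fingertips stand 19 mm ahead of it and the grasp point (between the pads) is the TCP (tip_reach is the distance from the TCP to the fingertips, in m); z points along the fingers, y is the line along which they close (so a half turn about z gives the same grasp; the last joint's range is limited). The gripper opens to 88 mm and grips with 3 to 60 N. Pads are 19 mm wide; open, the fingers measure 130 mm over their backs; the gripper's body (78 mm by 193 mm) begins 47 mm behind the grasp point.
Start: joints at [-1.027, 0.359, 0.012, 0, -1.224, -0.288], TCP at [0.171, -0.653, 0.246] pointing down, gripper open.
Joint ranges: [-3.07, 3.07], [-1.43, 2.12], [-1.02, 1.25], [-3.03, 1.67], [-3.05, -0], [-3.03, 3.03]. Speed limits (rad/s): [2.39, 2.39, 3.01, 3.14, 3.14, 3.14].

INTERFACE

Orientations are given as a unit quaternion [w, x, y, z].
In Python, from plant import * gives the robot as it stands.
- The arm moves only by the tool drive_tool, never from a script. Its argument "motion" is a list of rows, each an object of numbers: "tx", "ty", "tz": the shift along the tool's x, y, z in units of 25 mm (1.0 is 25 mm); "wx", "wy", "wz": the turn, a rotation vector about the tool's x, y, z in units of 6 degrees (1.0 is 6 degrees). In form: [{"tx": .., "ty": .., "tz": .., "wx": .., "wy": .., "wz": ..}, ...]. A call has 1 to 10 rows; each row shifts and turns the commanded pose from where the row before left it, along the tool's axes as they then stand; what a row does not reach is not made up. A row lasts 1/12 s, in which the tool goes at most 41.7 mm and 7.16 degrees, less where a joint would pass 70% of its speed; a pose out of reach is approached as far as the arm can. A call is refused whole if a number of a shift passes 1 or a number of a turn 1, either way. A call with a gripper value outside its range is refused whole. "fingers" is the opening, from -1 (shut) to 1 (fully open), set as the call begins (left out, the last holds). The fingers move at their own pace and stop on an object; "squeeze" is the grip in N (left out, the last holds). Time passes only in rows, so rows that do not move let the fingers close. It gives the time, the measured TCP pose, the force, the opening and the grip force at its end, in the units of the state.
- sense(): the state, without advancing time (a new reading comes with each control period).
- snapshot(name): name is "scene" or "top" or "wrist"; returns a dict with "frame" (384x512x3 uint8, red, green, blue), "range_z" (384x512 float32, m along the optical axis (not along the pixel's ray), 0 where there is no reading), "camera_matrix" (3x3 intrinsics, pixels), "extrinsics" (4x4, takes a point from camera to world coordinates); the wrist camera has in their place "hand_eye" (4x4, takes a point from camera to tool coordinates, whose origin is the TCP and whose axes are the flange's). Camera axes: x right, y down, z forward; pixel columns grow to the right and rows downward; lengths in m; the calibration is good to about 2 mm. A picture is of the moment at which its call begins: read the wrist's pose just before it.
- close_job(): hands the job in; it is judged then, once.
The state is a dict: "time": time; "q": joint angles; "qvel": joint speeds; "effort": joint torques, N m; "ee_pos": TCP position; "eef_rot": TCP orientation; "ft_force": force on the tool from outside, world axes, zero at the start; "torque": the same for the moment, N m; "finger_gap": finger opening in m; "grip_force": force on a finger pad.
Only numpy, scipy, OpenCV 4.12 (cv2) and the standard library are available. Lean on these libraries where they do the work, as an engineer would, in place of code of your own. Each camera call takes 0.05 s, during which the arm holds its last target. There are 200 camera calls.

TASK

Get the scale ready by pressing its green key and then its yellow key, one at a time, each fully down. Then pick up the aluminium hand tray by its wooden handle and tip it to slide all three shards into the blue tub on the scale; the shards are sharp, so do not touch them with the fingers. Set the empty tray back flat on its plywood board, leave the tub standing on the scale's pan, and do not disturb the clay pot or the jar.

Things in the scene. Friction and masses are not known exactly. Their poses are not given: they have to be found in the camera images.
- scale: grey bench scale fixed to the table, 320 (own x) x 220 (own y) x 48 mm high; black key panel (top 54 mm up) along its -x edge, steel pan 200 x 200 mm at its +x part. Origin: centre of its underside on the table. It may stand to the left or to the right
- scale_pan (a point): centre of the top of the steel pan, 50 mm along the scale's own +x from its origin, 48 mm above the table
- green_key (a joint): travel of the green key in m: 0 up, 0.006 fully down; a spring pushes it back, fully down takes 5 N
- green_key_top (a point): centre of the top of the round green key (diameter 36 mm, in a black round housing of 52 mm), about 76 mm above the table, pressed straight down. It lies 110 mm towards the scale's own -x and 45 mm to one side; which key is left and which right varies. The tub's wall is about 65 mm from its centre, its rim 42 mm higher than the key
- yellow_key (a joint): travel of the yellow key in m: 0 up, 0.006 fully down; same spring as the green key
- yellow_key_top (a point): centre of the top of the round yellow key (diameter 36 mm), same height and kind as the green one, 90 mm from it
- tub: blue open plastic tub, 180 x 180 x 70 mm high outside, 4 mm walls, about 0.7 kg, standing loose on the pan (rim 118 mm above the table). Origin: centre of its underside; z up
- board: plywood ware board fixed on the table, 240 (own x) x 200 (own y) x 12 mm thick. Origin: centre of its underside on the table
- tray: aluminium hand tray, about 170 g, on the board: pan 160 (own x) x 130 (own y) mm, floor 4 mm thick, 28 mm high walls (4 mm thick) at the back and both sides, open at its +x end; a wooden handle 22 mm wide (own y) and 26 mm tall runs level from the back wall towards own -x, from x = -79 to -199 mm, at heights 17 to 43 mm above the tray's underside. Origin: centre of the pan's underside
- tray_grip (a point): middle of the handle's section 45 mm behind the pan's back wall: tray frame (-125, 0, 30) mm, 42 mm above the table at the start
- tray_lip (a point): middle of the open edge, on the floor: tray frame (80, 0, 4) mm
- shard0: fired-clay shard: a chunky terracotta block 36 x 62 x 18 mm with a pale glaze patch on top, about 70 g, starts lying in the tray with its long side (own y) across the tray. Origin: centre of its underside
- shard1: fired-clay shard: a chunky terracotta block 34 x 66 x 20 mm with a pale glaze patch on top, about 70 g, starts lying in the tray with its long side (own y) across the tray. Origin: centre of its underside
- shard2: fired-clay shard: a chunky terracotta block 38 x 60 x 18 mm with a pale glaze patch on top, about 70 g, starts lying in the tray with its long side (own y) across the tray. Origin: centre of its underside
- pot: bystander: grey clay bowl, rim diameter 100 mm, 75 mm high. Origin: centre of its underside
- jar: bystander: amber glaze jar, diameter 68 mm, 100 mm high. Origin: centre of its underside
Not all that is in view belongs to the job. What is shaped like the shard0 but purple is not meant.

How it is judged:
By the outcome, as a careful person would: the job done as asked, in the order asked, and still so for the second after the job is handed in, with the robot touching nothing.
It also fails if it takes over 72 s, if anything falls off the work surface, if the arm or the gripper's body presses on something with over 40 N, if the wrist force passes 120 N, or if a joint passes its speed limit or range.

## Working session

There is one attempt and no reset: what is moved stays moved. The work goes in short steps, Python scripts to look and compute and a tool call to move; the robot and the scene stay as the last step left them, time stands still between calls to the robot, and variables do not carry over. Pictures are saved under pics/ and viewed, at most 10 in all, crops included, and the job is handed in when it is done.

Besides the shell and the picture viewer there is one more tool, called after ">>>" as name([rows], argument=value, ...), one row to a line, values as JSON. drive_tool: Moves the arm, as the interface text tells. Its arguments: {"type":"object","properties":{"motion":{"type":"array","items":{"type":"object","properties":{"tx":{"type":"number"},"ty":{"type":"number"},"tz":{"type":"number"},"wx":{"type":"number"},"wy":{"type":"number"},"wz":{"type":"number"}}}},"fingers":{"type":"number"},"squeeze":{"type":"number"}},"required":["motion"]}

```bash
mkdir -p pics; ls; python3 - <<'E'
from plant import *
import cv2,numpy as np
s=sense();print({k:np.round(v,4) for k,v in s.items()})
for n in("scene","top"):
    d=snapshot(n);np.savez(f"{n}0.npz",**d);cv2.imwrite(f"pics/{n}0.png",d["frame"][...,::-1]);print(n,d["camera_matrix"],d["extrinsics"].round(3))
E
```

```text
pics
{'time': np.float64(0.0), 'q': array([-1.0269e+00,  3.5940e-01,  1.1100e-02, -3.0000e-04, -1.2241e+00,
       -2.8810e-01]), 'qvel': array([-0.0006, -0.0005,  0.0007,  0.0001,  0.0004, -0.0017]), 'effort': array([ 2.90000e-03, -5.82720e+01,  2.93063e+01,  6.99760e+00,
        6.70000e-03, -2.00000e-04]), 'ee_pos': array([ 0.1706, -0.6526,  0.2446]), 'eef_rot': array([-2.000e-04, -1.275e-01,  9.918e-01,  8.000e-04]), 'ft_force': array([0.3061, 0.8807, 0.0036]), 'torque': array([-0.0047, -0.0198,  0.0208]), 'grip_force': np.float64(0.0), 'finger_gap': np.float64(0.0875)}
scene [[359.98861571   0.         257.56074701]
 [  0.         359.98861571 191.78122477]
 [  0.           0.           1.        ]] [[ 0.566  0.653 -0.504  1.025]
 [ 0.824 -0.45   0.343 -0.303]
 [-0.003 -0.609 -0.793  0.757]
 [ 0.     0.     0.     1.   ]]
top [[419.73281508   0.         252.04873715]
 [  0.         419.73281508 186.92940286]
 [  0.           0.           1.        ]] [[-0.027 -0.995  0.101  0.508]
 [-1.     0.028  0.006  0.014]
 [-0.009 -0.101 -0.995  1.02 ]
 [ 0.     0.     0.     1.   ]]
```

View pics/top0.png

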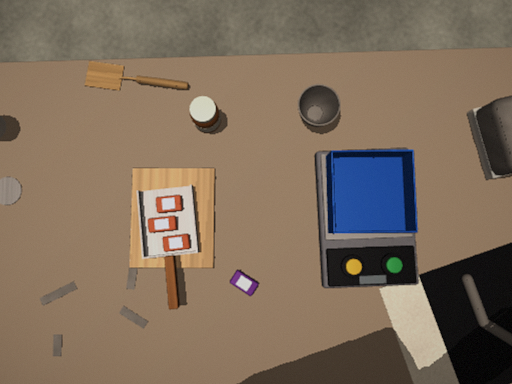

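View pics/scene0.png

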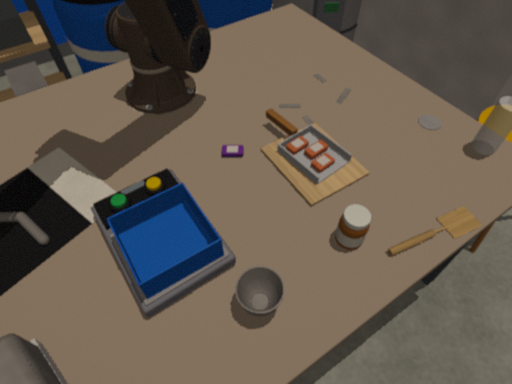

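The top view shows the scale on the right (robot's −y side) with the tub at (373,192), yellow key (354,267) and green key (395,265). The board and tray are at (172,218), with the handle running towards the robot at (172,283). The jar is at (204,113), the pot at (319,106) and the purple decoy at (244,283). The three white-patched shards at (169,204), (161,224) and (176,243) are the ones meant.

```bash
cat > h.py <<'E'
import numpy as np,cv2
def ray(d,uv,z,T=None):
    T=d["extrinsics"] if T is None else T
    uv=np.atleast_2d(uv).astype(float);K=d["camera_matrix"]
    r=np.c_[(uv-K[:2,2])/K[[0,1],[0,1]],np.ones(len(uv))]@T[:3,:3].T
    o=T[:3,3];return o+r*((z-o[2])/r[:,2])[:,None]
def blobs(m,amin=30):
    n,l,st,c=cv2.connectedComponentsWithStats(m.astype(np.uint8))
    return [(st[i,4],c[i],l==i) for i in range(1,n) if st[i,4]>=amin]
def rect(d,m,z):
    v,u=np.nonzero(m);P=ray(d,np.c_[u,v],z)[:,:2]
    return cv2.minAreaRect((P*1000).astype(np.float32))
E
python3 - <<'E'
from h import *
np.set_printoptions(precision=4,suppress=True)
for n in("top","scene"):
    d=np.load(n+"0.npz");hsv=cv2.cvtColor(d["frame"],cv2.COLOR_RGB2HSV);H,S,V=[hsv[...,i].astype(int) for i in range(3)]
    print(n)
    M=dict(green=((H>45)&(H<85)&(S>150)&(V>60),.076),yellow=((H>18)&(H<30)&(S>200)&(V>120),.076),blue=((H>105)&(H<125)&(S>150)&(V>40),.118),
      red=((H<9)&(S>150)&(V>90),.034),handle=((H<16)&(S>130)&(V<130)&(V>40),.055),purple=((H>125)&(H<150)&(S>100),.018),ply=((H>10)&(H<22)&(S>90)&(V>130),.012))
    for k,(m,z) in M.items():
        for a,c,mm in blobs(m,60):
            print(k,a,c.round(1),ray(d,c,z)[0],[np.round(x,1) for x in rect(d,mm,z)])
E
```

```text
top
green 211 [394.  264.6] [ 0.4217 -0.2895  0.076 ] [array([ 422. , -289.4]), array([35.5, 32.8]), np.float64(88.5)]
blue 7166 [371.  191.8] [ 0.5814 -0.2361  0.118 ] [array([ 584. , -235.8]), array([190.3, 177.4]), np.float64(88.4)]
red 197 [169.3 204.1] [0.5725 0.2163 0.034 ] [array([573.5, 217.9]), array([36. , 57.6]), np.float64(4.8)]
red 194 [162.5 224. ] [0.5263 0.2325 0.034 ] [array([526.4, 234.1]), array([32.3, 63.7]), np.float64(5.5)]
red 187 [176.5 242.4] [0.4824 0.2    0.034 ] [array([482.6, 201.5]), array([33.1, 59.5]), np.float64(6.0)]
handle 146 [207.7 120.7] [0.7648 0.12   0.055 ] [array([769.7, 122. ]), array([38.5, 64.5]), np.float64(22.6)]
handle 130 [173.6 287.7] [0.3818 0.2037 0.055 ] [array([394.7, 204.8]), array([ 22.6, 115.8]), np.float64(89.4)]
purple 210 [244.  282.1] [0.3855 0.0454 0.018 ] [array([384.8,  45.7]), array([59.9, 34.8]), np.float64(56.3)]
ply 1214 [116.2  76.3] [0.8961 0.3506 0.012 ] [array([886.4, 302. ]), array([253.2,  66.7]), np.float64(80.3)]
ply 4491 [175. 218.] [0.5401 0.2072 0.012 ] [array([498. , 216.7]), array([200.8, 332.4]), np.flo
[... 1238 characters left out ...]
9.7, 32.8]), np.float64(72.4)]
handle 230 [351.4 230.4] [0.7913 0.1128 0.055 ] [array([789.3, 117. ]), array([65.1, 43.6]), np.float64(32.5)]
handle 127 [479.7 238.5] [0.9688 0.3335 0.055 ] [array([966.9, 341.2]), array([  9.1, 103.2]), np.float64(11.9)]
purple 137 [232.1 152.3] [0.3987 0.0365 0.018 ] [array([394.1,  39. ]), array([57.8, 39.2]), np.float64(55.4)]
ply 229 [36.6 34.1] [-0.5901 -0.2548  0.012 ] [array([-591.4, -255.3]), array([ 47.6, 143.7]), np.float64(87.5)]
ply 1845 [315.8 175.1] [0.5945 0.1805 0.012 ] [array([545.4, 212.7]), array([199.5, 240.5]), np.float64(88.1)]
ply 1028 [450.5 225.2] [0.9026 0.3468 0.012 ] [array([894. , 296.8]), array([245.1,  65.8]), np.float64(80.2)]
```

```bash
cat >> h.py <<'E'
def cloud(d,T=None):
    T=d["extrinsics"] if T is None else T
    Z=d["range_z"];v,u=np.nonzero(Z>0);z=Z[v,u];K=d["camera_matrix"]
    P=np.c_[(u-K[0,2])*z/K[0,0],(v-K[1,2])*z/K[1,1],z]@T[:3,:3].T+T[:3,3]
    return P,np.c_[u,v]
E
python3 - <<'E'
from h import *
np.set_printoptions(precision=4,suppress=True)
for n in("top","scene"):
    d=np.load(n+"0.npz");P,uv=cloud(d)
    def box(x0,x1,y0,y1,z0,z1,k):
        m=(P[:,0]>x0)&(P[:,0]<x1)&(P[:,1]>y0)&(P[:,1]<y1)&(P[:,2]>z0)&(P[:,2]<z1);Q=P[m]
        print(n,k,m.sum(),[np.round(x,1) for x in cv2.minAreaRect((Q[:,:2]*1000).astype(np.float32))],"z",np.percentile(Q[:,2],[5,50,95])); return Q
    box(.45,.7,-.38,-.1,.108,.128,"rim")
    Q=box(.3,.45,.15,.25,.045,.065,"handle");c=Q.mean(0);e=np.linalg.svd(Q[:,:2]-c[:2])[2][0];print(c,np.degrees(np.arctan2(e[1],e[0])))
    box(.43,.63,.1,.3,.034,.05,"trayup")
    box(.39,.46,-.32,-.26,.07,.085,"gk");box(.39,.46,-.23,-.17,.07,.085,"yk")
    box(.3,.75,-.4,-.1,.03,.06,"scale");box(.38,.7,.05,.35,.007,.016,"board")
    box(.65,.9,.05,.2,.08,.11,"jar");box(.65,.9,-.25,-.0,.06,.09,"pot")
E
```

```text
top rim 818 [array([ 585. , -243.2]), array([181.5, 180.3]), np.float64(89.0)] z [0.1094 0.1166 0.1195]
top handle 522 [array([392.6, 208.7]), array([113.7,  22.8]), np.float64(4.3)] z [0.0506 0.0549 0.0577]
[0.3925 0.2081 0.0545] -175.11538681581982
top trayup 1106 [array([521.8, 219.6]), array([183.2, 131. ]), np.float64(4.7)] z [0.0343 0.0368 0.0418]
top gk 209 [array([ 422.1, -290.1]), array([35.1, 33.2]), np.float64(84.7)] z [0.0722 0.0754 0.0783]
top yk 207 [array([ 422. , -200.2]), array([33. , 33.3]), np.float64(85.1)] z [0.0725 0.0754 0.0782]
top scale 10430 [array([ 561.5, -240.4]), array([383.3, 225.2]), np.float64(1.7)] z [0.0395 0.0513 0.0555]
top board 5254 [array([523.2, 181.3]), array([266.8, 275.9]), np.float64(88.1)] z [0.0091 0.0123 0.0156]
top jar 573 [array([782.1, 125.8]), array([57.9, 58.1]), np.float64(2.7)] z [0.0923 0.0993 0.1022]
top pot 503 [array([ 743.5, -162.2]), array([205. ,  98.8]), np.float64(24.4)] z [0.0619 0.0726 0.082 ]
scene rim 1011 [array([ 584.8, -243.5]), array([180.3, 182.2]), np.float64(89.0)] z [0.109  0.1159 0.1186]
scene handle 245 [ar
[... 161 characters left out ...]
9.6]), array([185.7, 133.1]), np.float64(4.5)] z [0.0342 0.0364 0.0414]
scene gk 152 [array([ 423.1, -291.5]), array([33. , 33.5]), np.float64(66.0)] z [0.0718 0.0748 0.0771]
scene yk 144 [array([ 422.4, -202.1]), array([33.6, 34.5]), np.float64(56.5)] z [0.0715 0.0751 0.0771]
scene scale 7706 [array([ 563.1, -244.8]), array([376.1, 220.4]), np.float64(0.7)] z [0.0388 0.051  0.0551]
scene board 2747 [array([526.4, 181.3]), array([266.3, 275.3]), np.float64(88.3)] z [0.0088 0.0116 0.0154]
scene jar 576 [array([783.2, 124.8]), array([59. , 58.4]), np.float64(82.2)] z [0.0878 0.0987 0.101 ]
scene pot 851 [array([ 744.5, -162.7]), array([201.6,  99.3]), np.float64(24.9)] z [0.0618 0.0729 0.0863]
```

```bash
cat >> h.py <<'E'
from scipy.spatial.transform import Rotation as R
def Rt(s): q=s["eef_rot"]; return R.from_quat([q[1],q[2],q[3],q[0]])
def des(psi,th=0):
    # tray yaw psi, lip-down tilt th (deg): tool axes
    return R.from_euler('ZY',[psi,th],degrees=True)*R.from_matrix(np.diag([-1.,1,-1]))
def todo(s,p,psi,th=0):
    A=Rt(s);w=(A.inv()*des(psi,th)).as_rotvec(degrees=True)/6
    print("t",s["time"],"pos",np.round(s["ee_pos"],4),"| shift units (cur axes)",(A.inv().apply(np.array(p)-s["ee_pos"])/.025).round(2),"(final axes)",(des(psi,th).inv().apply(np.array(p)-s["ee_pos"])/.025).round(2),"| turn units",w.round(2),"F",np.round(s["ft_force"],1),"gap",round(float(s["finger_gap"]),4),"grip",round(float(s["grip_force"]),1))
E
python3 - <<'E'
from h import *
from plant import *
todo(sense(),[.4225,-.291,.13],0)
for n in("top","scene"):
    P,uv=cloud(np.load(n+"0.npz"));m=(P[:,0]>.15)&(P[:,0]<.5)&(P[:,1]>-.7)&(P[:,1]<-.4);Q=P[m];print(n,len(Q),np.percentile(Q[:,2],[0,5,50,95,100]).round(3),Q[Q[:,2]>.05][:: 40].round(3)[:12])
E
```

```text
t 0.1 pos [ 0.1707 -0.6526  0.2447] | shift units (cur axes) [-13.41  11.44   4.6 ] (final axes) [-10.07  14.47   4.59] | turn units [ 0.01 -0.    2.44] F [-0.  -0.  -0.3] gap 0.0877 grip 0.0
top 11862 [-0.007 -0.003  0.001  0.019  0.029] []
scene 8830 [-0.005 -0.002  0.     0.018  0.026] []
```

>>> drive_tool([
  {"wz": 0.82},
  {"wz": 0.81},
  {"wz": 0.81},
  {"tx": -0.7,"ty": 1},
  {"tx": -0.7,"ty": 1},
  {"tx": -0.7,"ty": 1},
  {"tx": -0.7,"ty": 1},
  {"tx": -0.7,"ty": 1},
  {"tx": -0.7,"ty": 1},
  {"tx": -0.7,"ty": 1},
], fingers=-1, squeeze=10)

```text
invalid input
```

>>> drive_tool([
  {"tx": -0.7,"ty": 1},
  {"tx": -0.7,"ty": 1},
  {"tx": -0.7,"ty": 1},
  {"tx": -0.7,"ty": 1},
  {"tx": -0.7,"ty": 1},
  {"tx": -0.7,"ty": 1},
  {"tx": -0.7,"ty": 1},
  {"tz": 1},
  {"tz": 1},
  {"tz": 1},
])

```text
invalid input
```

```bash
python3 - <<'E'
from h import *
from plant import *
todo(sense(),[.4225,-.291,.089],0)
E
```

```text
t 0.1 pos [ 0.1707 -0.6526  0.2447] | shift units (cur axes) [-13.41  11.44   6.24] (final axes) [-10.07  14.47   6.23] | turn units [ 0.01 -0.    2.44] F [-0.  -0.  -0.3] gap 0.0877 grip 0.0
```

>>> drive_tool([
  {"tx": 0,"ty": 0,"tz": 0,"wx": 0,"wy": 0,"wz": 0.8},
  {"tx": 0,"ty": 0,"tz": 0,"wx": 0,"wy": 0,"wz": 0.8},
  {"tx": 0,"ty": 0,"tz": 0,"wx": 0,"wy": 0,"wz": 0.8},
  {"tx": -0.7,"ty": 1,"tz": 0,"wx": 0,"wy": 0,"wz": 0},
  {"tx": -0.7,"ty": 1,"tz": 0,"wx": 0,"wy": 0,"wz": 0},
  {"tx": -0.7,"ty": 1,"tz": 0,"wx": 0,"wy": 0,"wz": 0},
  {"tx": -0.7,"ty": 1,"tz": 0,"wx": 0,"wy": 0,"wz": 0},
  {"tx": -0.7,"ty": 1,"tz": 0,"wx": 0,"wy": 0,"wz": 0},
  {"tx": -0.7,"ty": 1,"tz": 0,"wx": 0,"wy": 0,"wz": 0},
  {"tx": -0.7,"ty": 1,"tz": 0,"wx": 0,"wy": 0,"wz": 0},
], fingers=-1, squeeze=10)

```text
time: 0.93
ee_pos: [0.2929, -0.476, 0.2452]
eef_rot: [-0.0, -0.002, 1.0, 0.0]
ft_force: [0.6, 0.1, 0.0]
finger_gap: 0.0269
grip_force: 0.0
```

>>> drive_tool([
  {"tx": -0.7,"ty": 1,"tz": 0,"wx": 0,"wy": 0,"wz": 0},
  {"tx": -0.7,"ty": 1,"tz": 0,"wx": 0,"wy": 0,"wz": 0},
  {"tx": -0.7,"ty": 1,"tz": 0,"wx": 0,"wy": 0,"wz": 0},
  {"tx": -0.7,"ty": 1,"tz": 0,"wx": 0,"wy": 0,"wz": 0},
  {"tx": -0.7,"ty": 1,"tz": 0,"wx": 0,"wy": 0,"wz": 0},
  {"tx": -0.7,"ty": 1,"tz": 0,"wx": 0,"wy": 0,"wz": 0},
  {"tx": -0.7,"ty": 1,"tz": 0,"wx": 0,"wy": 0,"wz": 0},
  {"tx": 0,"ty": 0,"tz": 1,"wx": 0,"wy": 0,"wz": 0},
  {"tx": 0,"ty": 0,"tz": 1,"wx": 0,"wy": 0,"wz": 0},
  {"tx": 0,"ty": 0,"tz": 1,"wx": 0,"wy": 0,"wz": 0},
])

```text
time: 1.77
ee_pos: [0.4147, -0.3011, 0.1699]
eef_rot: [0.001, -0.003, 1.0, -0.0]
ft_force: [0.2, 0.7, 0.2]
finger_gap: 0.0007
grip_force: 0.0
```

```bash
python3 - <<'E'
from h import *
from plant import *
todo(sense(),[.4225,-.291,.089],0)
E
```

```text
t 1.7667 pos [ 0.4147 -0.3011  0.1699] | shift units (cur axes) [-0.31  0.4   3.24] (final axes) [-0.31  0.4   3.24] | turn units [-0.    0.01  0.06] F [0.2 0.7 0.2] gap 0.0007 grip 0.0
```

>>> drive_tool([
  {"tx": -0.3,"ty": 0.4,"tz": 0,"wx": 0,"wy": 0,"wz": 0},
  {"tx": 0,"ty": 0,"tz": 0.8,"wx": 0,"wy": 0,"wz": 0},
  {"tx": 0,"ty": 0,"tz": 0.8,"wx": 0,"wy": 0,"wz": 0},
  {"tx": 0,"ty": 0,"tz": 0.8,"wx": 0,"wy": 0,"wz": 0},
  {"tx": 0,"ty": 0,"tz": 0.4,"wx": 0,"wy": 0,"wz": 0},
  {"tx": 0,"ty": 0,"tz": 0.2,"wx": 0,"wy": 0,"wz": 0},
  {"tx": 0,"ty": 0,"tz": 0,"wx": 0,"wy": 0,"wz": 0},
])

```text
time: 2.35
ee_pos: [0.4215, -0.2918, 0.0953]
eef_rot: [-0.001, -0.002, 1.0, 0.0]
ft_force: [-0.8, -0.3, 0.3]
finger_gap: 0.0005
grip_force: 0.7
```

>>> drive_tool([
  {"tx": 0,"ty": 0,"tz": 0.1,"wx": 0,"wy": 0,"wz": 0},
  {"tx": 0,"ty": 0,"tz": 0.1,"wx": 0,"wy": 0,"wz": 0},
  {"tx": 0,"ty": 0,"tz": 0,"wx": 0,"wy": 0,"wz": 0},
])

```text
time: 2.6
ee_pos: [0.4224, -0.2922, 0.0914]
eef_rot: [0.001, -0.002, 1.0, -0.0]
ft_force: [-0.2, 1.2, 3.6]
finger_gap: 0.0008
grip_force: 1.8
```

>>> drive_tool([
  {"tx": 0,"ty": 0,"tz": 0.1,"wx": 0,"wy": 0,"wz": 0},
  {"tx": 0,"ty": 0,"tz": 0.08,"wx": 0,"wy": 0,"wz": 0},
  {"tx": 0,"ty": 0,"tz": 0,"wx": 0,"wy": 0,"wz": 0},
  {"tx": 0,"ty": 0,"tz": 0,"wx": 0,"wy": 0,"wz": 0},
])

```text
time: 2.93
ee_pos: [0.4225, -0.2923, 0.0889]
eef_rot: [0.001, -0.003, 1.0, -0.001]
ft_force: [-6.6, 7.3, 27.4]
finger_gap: 0.0004
grip_force: 13.7
```

>>> drive_tool([
  {"tx": 0,"ty": 0,"tz": -0.3,"wx": 0,"wy": 0,"wz": 0},
  {"tx": 0,"ty": 0,"tz": -1,"wx": 0,"wy": 0,"wz": 0},
  {"tx": 0,"ty": 0.8,"tz": 0,"wx": 0,"wy": 0,"wz": 0},
  {"tx": 0,"ty": 1,"tz": 0,"wx": 0,"wy": 0,"wz": 0},
  {"tx": 0,"ty": 1,"tz": 0,"wx": 0,"wy": 0,"wz": 0},
  {"tx": 0,"ty": 0.8,"tz": 0,"wx": 0,"wy": 0,"wz": 0},
  {"tx": 0,"ty": 0,"tz": 0,"wx": 0,"wy": 0,"wz": 0},
  {"tx": 0,"ty": 0,"tz": 0.8,"wx": 0,"wy": 0,"wz": 0},
  {"tx": 0,"ty": 0,"tz": 0.2,"wx": 0,"wy": 0,"wz": 0},
  {"tx": 0,"ty": 0,"tz": 0,"wx": 0,"wy": 0,"wz": 0},
])

```text
time: 3.77
ee_pos: [0.4209, -0.2019, 0.0928]
eef_rot: [-0.001, -0.002, 1.0, 0.0]
ft_force: [0.0, 0.3, 3.5]
finger_gap: 0.0005
grip_force: 1.4
```

>>> drive_tool([
  {"tx": 0,"ty": 0,"tz": 0.1,"wx": 0,"wy": 0,"wz": 0},
  {"tx": 0,"ty": 0,"tz": 0.1,"wx": 0,"wy": 0,"wz": 0},
  {"tx": 0,"ty": 0,"tz": 0,"wx": 0,"wy": 0,"wz": 0},
])

```text
time: 4.02
ee_pos: [0.4212, -0.2022, 0.0892]
eef_rot: [-0.0, -0.002, 1.0, -0.0]
ft_force: [-3.2, 2.9, 8.8]
finger_gap: 0.0003
grip_force: 4.0
```

>>> drive_tool([
  {"tx": 0,"ty": 0,"tz": 0.08,"wx": 0,"wy": 0,"wz": 0},
  {"tx": 0,"ty": 0,"tz": 0,"wx": 0,"wy": 0,"wz": 0},
  {"tx": 0,"ty": 0,"tz": 0,"wx": 0,"wy": 0,"wz": 0},
])

```text
time: 4.27
ee_pos: [0.4213, -0.2023, 0.0888]
eef_rot: [0.0, -0.002, 1.0, -0.0]
ft_force: [-8.1, 7.2, 29.4]
finger_gap: 0.0006
grip_force: 14.5
```

>>> drive_tool([
  {"tx": 0,"ty": 0,"tz": -0.3,"wx": 0,"wy": 0,"wz": 0},
  {"tx": 0,"ty": 0,"tz": -1,"wx": 0,"wy": 0,"wz": 0},
  {"tx": 0,"ty": 0,"tz": -1,"wx": 0,"wy": 0,"wz": 0},
  {"tx": 0,"ty": 1,"tz": -0.5,"wx": 0,"wy": 0,"wz": 0},
  {"tx": 0,"ty": 1,"tz": 0,"wx": 0,"wy": 0,"wz": 0},
  {"tx": 0,"ty": 1,"tz": 0,"wx": 0,"wy": 0,"wz": 0},
  {"tx": 0,"ty": 1,"tz": 0,"wx": 0,"wy": 0,"wz": 0},
  {"tx": 0,"ty": 1,"tz": 0,"wx": 0,"wy": 0,"wz": 0},
  {"tx": 0,"ty": 1,"tz": 0,"wx": 0,"wy": 0,"wz": 0},
  {"tx": 0,"ty": 1,"tz": 0,"wx": 0,"wy": 0,"wz": 0},
], fingers=0)

```text
time: 5.1
ee_pos: [0.4204, -0.0261, 0.1569]
eef_rot: [0.0, -0.002, 1.0, 0.0]
ft_force: [1.0, 0.8, -0.0]
finger_gap: 0.0438
grip_force: 0.0
```

>>> drive_tool([
  {"tx": 0,"ty": 1,"tz": 0,"wx": 0,"wy": 0,"wz": 0},
  {"tx": 0,"ty": 1,"tz": 0,"wx": 0,"wy": 0,"wz": 0},
  {"tx": 0,"ty": 1,"tz": 0,"wx": 0,"wy": 0,"wz": 0},
  {"tx": 0,"ty": 1,"tz": 0,"wx": 0,"wy": 0,"wz": 0},
  {"tx": 0,"ty": 1,"tz": 0,"wx": 0,"wy": 0,"wz": 0},
  {"tx": 0,"ty": 1,"tz": 0,"wx": 0,"wy": 0,"wz": 0},
  {"tx": 0,"ty": 1,"tz": 0,"wx": 0,"wy": 0,"wz": 0},
  {"tx": 0,"ty": 1,"tz": 0,"wx": 0,"wy": 0,"wz": 0},
  {"tx": 0,"ty": 1,"tz": 0,"wx": 0,"wy": 0,"wz": -0.8},
  {"tx": 0,"ty": 0,"tz": 0,"wx": 0,"wy": 0,"wz": 0},
])

```text
time: 5.93
ee_pos: [0.4205, 0.2014, 0.157]
eef_rot: [0.001, -0.047, 0.999, 0.0]
ft_force: [1.7, -0.5, -0.3]
finger_gap: 0.0438
grip_force: 0.0
```

```bash
python3 - <<'E'
from h import *
from plant import *
todo(sense(),[.409,.2098,.042],4.8)
E
```

```text
t 5.9333 pos [0.4205 0.2014 0.157 ] | shift units (cur axes) [0.43 0.37 4.6 ] (final axes) [0.43 0.37 4.6 ] | turn units [0.01 0.02 0.1 ] F [ 1.7 -0.5 -0.3] gap 0.0438 grip 0.0
```

>>> drive_tool([
  {"tx": -0.1,"ty": 0.4,"tz": 0,"wx": 0,"wy": 0,"wz": 0.1},
  {"tx": 0,"ty": 0,"tz": 0.9,"wx": 0,"wy": 0,"wz": 0},
  {"tx": 0,"ty": 0,"tz": 0.9,"wx": 0,"wy": 0,"wz": 0},
  {"tx": 0,"ty": 0,"tz": 0.9,"wx": 0,"wy": 0,"wz": 0},
  {"tx": 0,"ty": 0,"tz": 0.9,"wx": 0,"wy": 0,"wz": 0},
  {"tx": 0,"ty": 0,"tz": 0.6,"wx": 0,"wy": 0,"wz": 0},
  {"tx": 0,"ty": 0,"tz": 0.4,"wx": 0,"wy": 0,"wz": 0},
  {"tx": 0,"ty": 0,"tz": 0,"wx": 0,"wy": 0,"wz": 0},
])

```text
time: 6.6
ee_pos: [0.4203, 0.2069, 0.0396]
eef_rot: [-0.001, -0.038, 0.999, -0.001]
ft_force: [-0.1, -0.4, -0.5]
finger_gap: 0.0438
grip_force: 0.0
```

>>> drive_tool([
  {"tx": 0,"ty": 0,"tz": 0,"wx": 0,"wy": 0,"wz": 0},
  {"tx": 0,"ty": 0,"tz": 0,"wx": 0,"wy": 0,"wz": 0},
  {"tx": 0,"ty": 0,"tz": 0,"wx": 0,"wy": 0,"wz": 0},
  {"tx": 0,"ty": 0,"tz": 0,"wx": 0,"wy": 0,"wz": 0},
  {"tx": 0,"ty": 0,"tz": 0,"wx": 0,"wy": 0,"wz": 0},
], fingers=-1, squeeze=15)

```text
time: 7.02
ee_pos: [0.4216, 0.2089, 0.0424]
eef_rot: [0.001, -0.039, 0.999, 0.001]
ft_force: [-1.3, 1.0, 3.5]
finger_gap: 0.0221
grip_force: 14.9
```

>>> drive_tool([
  {"tx": 0,"ty": 0,"tz": 0,"wx": 0,"wy": 0,"wz": 0},
  {"tx": 0,"ty": 0,"tz": 0,"wx": 0,"wy": 0,"wz": 0},
  {"tx": 0,"ty": 0,"tz": 0,"wx": 0,"wy": 0,"wz": 0},
], squeeze=60)

```text
time: 7.27
ee_pos: [0.4217, 0.209, 0.0424]
eef_rot: [0.001, -0.039, 0.999, 0.001]
ft_force: [-1.9, -0.1, 6.7]
finger_gap: 0.0215
grip_force: 59.8
```

```bash
python3 - <<'E'
from h import *
from plant import *
s=sense();todo(s,[.4224,.2109,.042],4.8);print(s["q"].round(3))
d=snapshot("scene");cv2.imwrite("pics/grip.png",cv2.resize(d["frame"][50:250,180:430,::-1],None,fx=3,fy=3))
E
```

```text
t 7.2667 pos [0.4217 0.209  0.0424] | shift units (cur axes) [-0.04  0.07  0.02] (final axes) [-0.04  0.07  0.02] | turn units [ 0.01  0.01 -0.05] F [-1.9 -0.1  6.7] gap 0.0215 grip 59.8
[ 0.88   0.269 -0.682  0.    -0.618 -2.373]
```

View pics/grip.png

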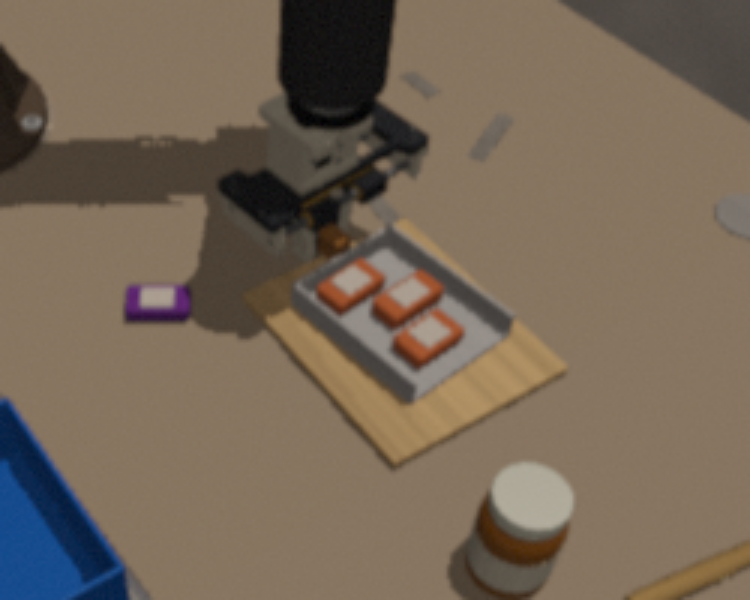

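The gripper holds the handle just behind the back wall (crop pixel ~(335,240)). All three shards are still in the tray. Lifting now, with the tray tipped back slightly.

>>> drive_tool([
  {"tx": 0,"ty": 0,"tz": -0.3,"wx": 0,"wy": 0,"wz": 0},
  {"tx": 0,"ty": 0,"tz": -0.5,"wx": 0,"wy": -0.3,"wz": 0},
  {"tx": 0,"ty": 0,"tz": -0.6,"wx": 0,"wy": -0.3,"wz": 0},
  {"tx": 0,"ty": 0,"tz": -0.6,"wx": 0,"wy": -0.3,"wz": 0},
  {"tx": 0,"ty": 0,"tz": -0.4,"wx": 0,"wy": 0,"wz": 0},
  {"tx": 0,"ty": 0,"tz": 0,"wx": 0,"wy": 0,"wz": 0},
])

```text
time: 7.82
ee_pos: [0.4183, 0.2079, 0.1032]
eef_rot: [0.048, -0.039, 0.998, 0.002]
ft_force: [0.4, 0.2, -2.9]
finger_gap: 0.0213
grip_force: 59.8
```

```bash
python3 - <<'E'
from h import *
from plant import *
s=sense();todo(s,[.42,-.2,.30],-10,0);print(s["q"].round(3))
d=snapshot("scene");cv2.imwrite("pics/lift.png",cv2.resize(d["frame"][50:250,180:430,::-1],None,fx=3,fy=3))
E
```

```text
t 7.8167 pos [0.4183 0.2079 0.1032] | shift units (cur axes) [  0.45 -16.26  -7.97] (final axes) [ -2.9  -16.06  -7.87] | turn units [0.13 0.9  2.41] F [ 0.4  0.2 -2.9] gap 0.0213 grip 59.8
[ 0.943  0.118 -0.739  0.118 -0.654 -2.527]
```

View pics/lift.png

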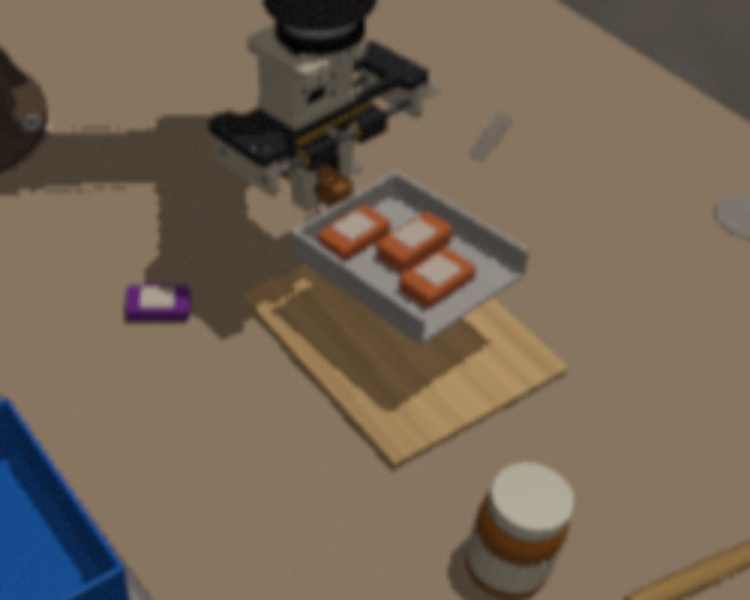

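The tray is firmly held, tipped back about 5°, and all shards have stayed in place. Carrying it to the tub.

>>> drive_tool([
  {"tx": 0,"ty": 0,"tz": -0.5,"wx": 0,"wy": 0,"wz": 0},
  {"tx": 0,"ty": 0,"tz": -0.8,"wx": 0,"wy": 0,"wz": 0},
  {"tx": 0,"ty": 0,"tz": -0.8,"wx": 0,"wy": 0,"wz": 0},
  {"tx": 0,"ty": 0,"tz": -0.8,"wx": 0,"wy": 0,"wz": 0},
  {"tx": 0,"ty": 0,"tz": -0.8,"wx": 0,"wy": 0,"wz": 0},
  {"tx": 0,"ty": 0,"tz": -0.8,"wx": 0,"wy": 0,"wz": 0},
  {"tx": 0,"ty": -0.3,"tz": -0.7,"wx": 0,"wy": 0,"wz": 0.2},
  {"tx": 0,"ty": -0.5,"tz": -0.5,"wx": 0,"wy": 0,"wz": 0.2},
  {"tx": 0,"ty": -0.7,"tz": -0.3,"wx": 0,"wy": 0,"wz": 0.2},
  {"tx": 0,"ty": -0.8,"tz": 0,"wx": 0,"wy": 0,"wz": 0.1},
])

```text
time: 8.7
ee_pos: [0.4071, 0.1496, 0.2512]
eef_rot: [0.047, -0.002, 0.999, 0.004]
ft_force: [0.8, -0.2, -4.0]
finger_gap: 0.022
grip_force: 59.9
```

>>> drive_tool([
  {"tx": 0.1,"ty": -0.9,"tz": 0,"wx": 0,"wy": 0,"wz": 0},
  {"tx": 0.1,"ty": -0.9,"tz": 0,"wx": 0,"wy": 0,"wz": 0},
  {"tx": 0.1,"ty": -0.9,"tz": 0,"wx": 0,"wy": 0,"wz": 0},
  {"tx": 0.1,"ty": -0.9,"tz": 0,"wx": 0,"wy": 0,"wz": 0},
  {"tx": 0.1,"ty": -0.9,"tz": 0,"wx": 0,"wy": 0,"wz": 0},
  {"tx": 0.1,"ty": -0.9,"tz": 0,"wx": 0,"wy": 0,"wz": 0},
  {"tx": 0.1,"ty": -0.9,"tz": 0,"wx": 0,"wy": 0,"wz": 0},
  {"tx": 0.1,"ty": -0.9,"tz": 0,"wx": 0,"wy": 0,"wz": 0},
  {"tx": 0.1,"ty": -0.9,"tz": 0,"wx": 0,"wy": 0,"wz": 0},
  {"tx": 0.1,"ty": -0.9,"tz": 0,"wx": 0,"wy": 0,"wz": 0},
])

```text
time: 9.53
ee_pos: [0.382, -0.0767, 0.2455]
eef_rot: [0.046, -0.002, 0.999, 0.004]
ft_force: [0.5, 0.5, -3.6]
finger_gap: 0.0219
grip_force: 59.9
```

>>> drive_tool([
  {"tx": 0.1,"ty": -0.9,"tz": 0,"wx": 0,"wy": 0,"wz": 0},
  {"tx": 0.1,"ty": -0.9,"tz": 0,"wx": 0,"wy": 0,"wz": 0},
  {"tx": 0.1,"ty": -0.9,"tz": 0,"wx": 0,"wy": 0,"wz": 0},
  {"tx": 0.1,"ty": -0.9,"tz": 0,"wx": 0,"wy": 0,"wz": 0},
  {"tx": 0.1,"ty": -0.7,"tz": 0,"wx": 0,"wy": 0,"wz": 0},
  {"tx": 0.1,"ty": -0.5,"tz": 0,"wx": 0,"wy": 0,"wz": 0},
  {"tx": 0,"ty": -0.3,"tz": 0,"wx": 0,"wy": 0,"wz": 0},
  {"tx": 0,"ty": 0,"tz": 0,"wx": 0,"wy": 0,"wz": 0},
])

```text
time: 10.2
ee_pos: [0.3681, -0.204, 0.2433]
eef_rot: [0.046, -0.001, 0.999, 0.004]
ft_force: [-0.8, -1.4, -3.9]
finger_gap: 0.0216
grip_force: 59.9
```

```bash
python3 - <<'E'
from h import *
from plant import *
s=sense();todo(s,[.38,-.243,.26],0,-5.4);print(s["q"].round(3))
E
```

```text
t 10.2 pos [ 0.3681 -0.204   0.2433] | shift units (cur axes) [-0.53 -1.55 -0.63] (final axes) [-0.54 -1.56 -0.62] | turn units [ 0.07 -0.03  0.02] F [-0.8 -1.4 -3.9] gap 0.0216 grip 59.9
[-0.044 -0.128 -0.555 -0.013 -1.052 -1.518]
```

>>> drive_tool([
  {"tx": 0.1,"ty": -0.3,"tz": 0,"wx": 0,"wy": 0,"wz": 0},
  {"tx": 0.2,"ty": -0.5,"tz": 0,"wx": 0,"wy": 0,"wz": 0},
  {"tx": 0.3,"ty": -0.5,"tz": 0.2,"wx": 0,"wy": 0,"wz": 0},
  {"tx": 0.2,"ty": -0.3,"tz": 0.4,"wx": 0,"wy": 0,"wz": 0},
  {"tx": 0.1,"ty": 0,"tz": 0.6,"wx": 0,"wy": 0,"wz": 0},
  {"tx": 0,"ty": 0,"tz": 0.6,"wx": 0,"wy": 0,"wz": 0},
  {"tx": 0,"ty": 0,"tz": 0.6,"wx": 0,"wy": 0,"wz": 0},
  {"tx": 0,"ty": 0,"tz": 0.4,"wx": 0,"wy": 0,"wz": 0},
  {"tx": 0,"ty": 0,"tz": 0,"wx": 0,"wy": 0,"wz": 0},
  {"tx": 0,"ty": 0,"tz": 0,"wx": 0,"wy": 0,"wz": 0},
])

```text
time: 11.03
ee_pos: [0.3529, -0.2423, 0.1721]
eef_rot: [0.046, -0.003, 0.999, 0.004]
ft_force: [0.3, 1.0, -2.6]
finger_gap: 0.0215
grip_force: 59.9
```

```bash
cat >> h.py <<'E'
def lip(s): return s["ee_pos"]+Rt(s).apply([-.192,0,.026])
def th(s): return np.degrees(np.arctan2(-Rt(s).apply([-1,0,0])[2],np.hypot(*Rt(s).apply([-1,0,0])[:2])))
E
python3 - <<'E'
from h import *
from plant import *
s=sense();todo(s,[.351,-.243,.168],0,-5.4);print(s["q"].round(3),lip(s).round(4),th(s))
d=snapshot("top");cv2.imwrite("pics/over.png",d["frame"][100:340,180:500,::-1].repeat(2,0).repeat(2,1))
E
```

```text
t 11.0333 pos [ 0.3529 -0.2423  0.1721] | shift units (cur axes) [ 0.09 -0.03  0.15] (final axes) [ 0.09 -0.03  0.15] | turn units [ 0.07 -0.02  0.05] F [ 0.3  1.  -2.6] gap 0.0215 grip 59.9
[-0.158 -0.037 -0.648 -0.029 -0.87  -1.39 ] [ 0.5465 -0.2412  0.1639] -5.295991245041039
```

View pics/over.png

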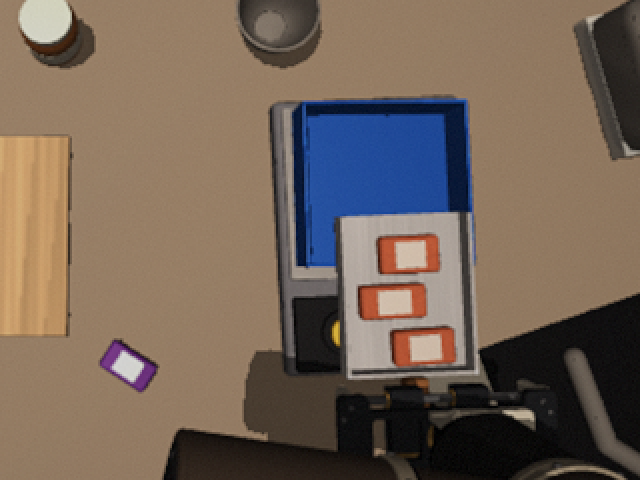

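The tray is level over the near half of the tub: lip at crop row ~214, columns 338–470. All shards are in. I'll check the lip's position from range data.

```bash
python3 - <<'E'
from h import *
from plant import *
d=snapshot("top");P,uv=cloud(d)
m=(P[:,2]>.14)&(P[:,2]<.215)&(P[:,0]>.41)&(P[:,0]<.6)&(P[:,1]<-.1)&(P[:,1]>-.4);Q=P[m]
print(cv2.minAreaRect((Q[:,:2]*1000).astype(np.float32)),Q.min(0),Q.max(0))
k=Q[Q[:,0]>Q[:,0].max()-.02];print("lip y",k[:,1].min(),k[:,1].max(),np.percentile(k[:,2],[5,50,95]))
m=(P[:,2]>.108)&(P[:,2]<.125)&(P[:,0]>.55)&(P[:,0]<.69)&(P[:,1]<-.1)&(P[:,1]>-.4);print("tub",P[m].min(0),P[m].max(0))
E
```

```text
((479.0421447753906, -240.4585723876953), (138.68077087402344, 131.55807495117188), 0.7638988494873047) [ 0.41003972 -0.30715448  0.14783664] [ 0.54894658 -0.17416369  0.18817751]
lip y -0.30533585786877004 -0.1741636898545876 [0.15871465 0.16149022 0.18370455]
tub [ 0.55033013 -0.33469538  0.10801108] [ 0.6755154  -0.15201271  0.122302  ]
```

>>> drive_tool([
  {"tx": -0.08,"ty": 0,"tz": -0.4,"wx": 0,"wy": 0.5,"wz": 0},
  {"tx": -0.08,"ty": 0,"tz": -0.4,"wx": 0,"wy": 0.5,"wz": 0},
  {"tx": -0.08,"ty": 0,"tz": -0.4,"wx": 0,"wy": 0.5,"wz": 0},
  {"tx": -0.08,"ty": 0,"tz": -0.4,"wx": 0,"wy": 0.5,"wz": 0},
  {"tx": -0.08,"ty": 0,"tz": -0.4,"wx": 0,"wy": 0.5,"wz": 0},
  {"tx": -0.08,"ty": 0,"tz": -0.4,"wx": 0,"wy": 0.5,"wz": 0},
  {"tx": -0.3,"ty": 0,"tz": 0.3,"wx": 0,"wy": 0,"wz": 0},
  {"tx": -0.3,"ty": 0,"tz": 0.5,"wx": 0,"wy": 0,"wz": 0},
  {"tx": 0,"ty": 0,"tz": 0.4,"wx": 0,"wy": 0,"wz": 0},
  {"tx": 0,"ty": 0,"tz": 0,"wx": 0,"wy": 0,"wz": 0},
])

```text
time: 11.97
ee_pos: [0.3736, -0.2421, 0.1967]
eef_rot: [-0.111, -0.003, 0.994, 0.004]
ft_force: [-1.9, 0.1, -4.2]
finger_gap: 0.0218
grip_force: 59.9
```

```bash
python3 - <<'E'
from h import *
from plant import *
s=sense();todo(s,s["ee_pos"],0,13);print(s["q"].round(3),lip(s).round(4),th(s))
E
```

```text
t 11.9667 pos [ 0.3736 -0.2421  0.1967] | shift units (cur axes) [0. 0. 0.] (final axes) [0. 0. 0.] | turn units [0.07 0.04 0.06] F [-1.9  0.1 -4.2] gap 0.0218 grip 59.9
[-0.114  0.143 -0.428  0.019 -1.222 -1.46 ] [ 0.5551 -0.2407  0.1289] 12.766541143060676
```

Now tilt on about the lip, up to about 40°.

>>> drive_tool([
  {"tx": -0.08,"ty": 0,"tz": -0.4,"wx": 0,"wy": 0.5,"wz": 0},
  {"tx": -0.08,"ty": 0,"tz": -0.4,"wx": 0,"wy": 0.5,"wz": 0},
  {"tx": -0.08,"ty": 0,"tz": -0.4,"wx": 0,"wy": 0.5,"wz": 0},
  {"tx": -0.08,"ty": 0,"tz": -0.4,"wx": 0,"wy": 0.5,"wz": 0},
  {"tx": -0.08,"ty": 0,"tz": -0.4,"wx": 0,"wy": 0.5,"wz": 0},
  {"tx": -0.08,"ty": 0,"tz": -0.4,"wx": 0,"wy": 0.5,"wz": 0},
  {"tx": -0.08,"ty": 0,"tz": -0.4,"wx": 0,"wy": 0.5,"wz": 0},
  {"tx": -0.08,"ty": 0,"tz": -0.4,"wx": 0,"wy": 0.5,"wz": 0},
  {"tx": -0.08,"ty": 0,"tz": -0.4,"wx": 0,"wy": 0.5,"wz": 0},
  {"tx": 0,"ty": 0,"tz": 0,"wx": 0,"wy": 0,"wz": 0},
])

```text
time: 12.8
ee_pos: [0.4302, -0.2431, 0.2721]
eef_rot: [-0.34, -0.004, 0.94, 0.002]
ft_force: [-0.4, 0.5, -2.2]
finger_gap: 0.022
grip_force: 59.9
```

```bash
cat > look.py <<'E'
import sys
from h import *
from plant import *
s=sense();todo(s,s["ee_pos"],0,13);print(s["q"].round(3),lip(s).round(4),th(s))
for n in("top","scene"):
    d=snapshot(n);hsv=cv2.cvtColor(d["frame"],cv2.COLOR_RGB2HSV);H,S,V=[hsv[...,i].astype(int) for i in range(3)]
    P,uv=cloud(d);W=np.zeros(d["range_z"].shape+(3,));W[uv[:,1],uv[:,0]]=P
    for a,c,mm in blobs((H<11)&(S>150)&(V>60),25):print(n,a,c.round(),np.median(W[mm],0).round(3))
    cv2.imwrite(f"pics/{sys.argv[1]}_{n}.png",d["frame"][...,::-1])
E
python3 look.py p1
```

```text
t 12.8 pos [ 0.4302 -0.2431  0.2721] | shift units (cur axes) [0. 0. 0.] (final axes) [0. 0. 0.] | turn units [ 0.03 -4.46  0.07] F [-0.4  0.5 -2.2] gap 0.022 grip 59.9
[-0.078  0.44  -0.015  0.05  -1.809 -1.491] [ 0.5611 -0.2415  0.1293] 39.76978034951609
top 514 [382. 201.] [ 0.551 -0.249  0.158]
scene 227 [152. 224.] [ 0.576 -0.265  0.136]
scene 560 [174. 246.] [ 0.617 -0.245  0.085]
```

>>> drive_tool([
  {"tx": 0,"ty": 0,"tz": 0,"wx": 0,"wy": 0,"wz": 0},
  {"tx": 0,"ty": 0,"tz": 0,"wx": 0,"wy": 0,"wz": 0},
  {"tx": 0,"ty": 0,"tz": 0,"wx": 0,"wy": 0,"wz": 0},
  {"tx": 0,"ty": 0,"tz": 0,"wx": 0,"wy": 0,"wz": 0},
  {"tx": 0,"ty": 0,"tz": 0,"wx": 0,"wy": 0,"wz": 0},
])

```text
time: 13.32
ee_pos: [0.4285, -0.2431, 0.2731]
eef_rot: [-0.338, -0.003, 0.941, 0.002]
ft_force: [0.2, 0.7, -2.0]
finger_gap: 0.0219
grip_force: 59.9
```

```bash
python3 look.py p2; python3 -c "
import cv2,numpy as np
a=cv2.imread('pics/p2_top.png')[120:310,260:450];b=cv2.imread('pics/p2_scene.png')[130:320,70:260]
cv2.imwrite('pics/p2.png',cv2.resize(np.hstack([a,b]),None,fx=2,fy=2))"
```

```text
t 13.3167 pos [ 0.4285 -0.2431  0.2731] | shift units (cur axes) [0. 0. 0.] (final axes) [0. 0. 0.] | turn units [ 0.04 -4.43  0.07] F [ 0.2  0.7 -2. ] gap 0.0219 grip 59.9
[-0.079  0.435 -0.019  0.049 -1.806 -1.491] [ 0.5599 -0.2415  0.1308] 39.55117966199387
top 321 [367. 163.] [ 0.652 -0.247  0.07 ]
top 194 [378. 183.] [ 0.6   -0.255  0.107]
scene 263 [162. 241.] [ 0.603 -0.26   0.106]
scene 301 [177. 250.] [ 0.62 -0.24  0.07]
```

View pics/p2.png

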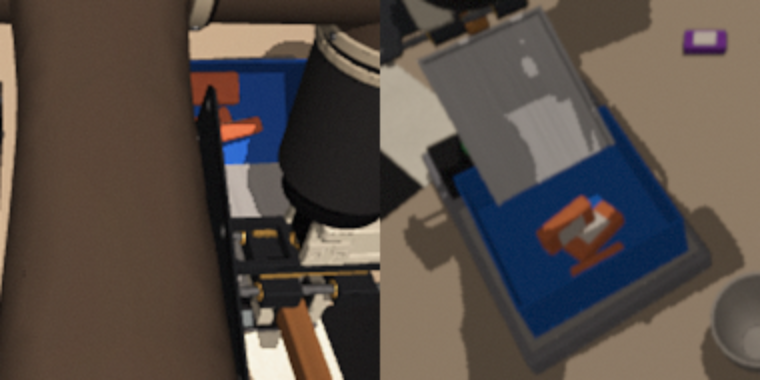

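The tray is empty, and all three shards lie in the tub at about right-crop pixel (585,230). Raising straight up and levelling.

>>> drive_tool([
  {"tx": 0.2,"ty": 0,"tz": -0.25,"wx": 0,"wy": 0,"wz": 0},
  {"tx": 0.5,"ty": 0,"tz": -0.6,"wx": 0,"wy": 0,"wz": 0},
  {"tx": 0.6,"ty": 0,"tz": -0.75,"wx": 0,"wy": 0,"wz": 0},
  {"tx": 0.3,"ty": 0,"tz": -0.4,"wx": 0,"wy": -0.5,"wz": 0},
  {"tx": 0,"ty": 0,"tz": 0,"wx": 0,"wy": -1,"wz": 0},
  {"tx": 0,"ty": 0,"tz": 0,"wx": 0,"wy": -1,"wz": 0},
  {"tx": 0,"ty": 0,"tz": 0,"wx": 0,"wy": -1,"wz": 0},
  {"tx": 0,"ty": 0,"tz": 0,"wx": 0,"wy": -1,"wz": 0},
  {"tx": 0,"ty": 0,"tz": 0,"wx": 0,"wy": -1,"wz": 0},
  {"tx": 0,"ty": 0,"tz": 0,"wx": 0,"wy": -1,"wz": 0},
])

```text
time: 14.25
ee_pos: [0.4297, -0.2436, 0.3382]
eef_rot: [-0.002, -0.003, 1.0, 0.003]
ft_force: [0.1, 0.5, -1.9]
finger_gap: 0.0213
grip_force: 59.9
```

>>> drive_tool([
  {"tx": 0,"ty": 0.5,"tz": 0,"wx": 0,"wy": 0,"wz": 0},
  {"tx": 0,"ty": 1,"tz": 0,"wx": 0,"wy": 0,"wz": 0},
  {"tx": 0,"ty": 1,"tz": 0,"wx": 0,"wy": 0,"wz": 0},
  {"tx": 0,"ty": 1,"tz": 0,"wx": 0,"wy": 0,"wz": 0},
  {"tx": 0,"ty": 1,"tz": 0,"wx": 0,"wy": 0,"wz": 0},
  {"tx": 0,"ty": 1,"tz": 0,"wx": 0,"wy": 0,"wz": 0},
  {"tx": 0,"ty": 1,"tz": 0,"wx": 0,"wy": 0,"wz": 0},
  {"tx": 0,"ty": 1,"tz": 0,"wx": 0,"wy": 0,"wz": 0},
  {"tx": 0,"ty": 1,"tz": 0,"wx": 0,"wy": 0,"wz": 0},
  {"tx": 0,"ty": 1,"tz": 0,"wx": 0,"wy": 0,"wz": 0},
])

```text
time: 15.08
ee_pos: [0.4279, -0.005, 0.3391]
eef_rot: [-0.005, -0.002, 1.0, 0.003]
ft_force: [0.5, 0.7, -2.5]
finger_gap: 0.0217
grip_force: 59.9
```

```bash
python3 look.py p3;python3 - <<'E'
from h import *
from plant import *
s=sense();todo(s,[.4217,.209,.0424],4.5,0)
E
python3 -c "
import cv2,numpy as np
a=cv2.imread('pics/p3_top.png')[120:310,260:450];b=cv2.imread('pics/p3_scene.png')[130:320,70:260]
cv2.imwrite('pics/p3.png',cv2.resize(np.hstack([a,b]),None,fx=2,fy=2))"
```

```text
t 15.0833 pos [ 0.4279 -0.005   0.3391] | shift units (cur axes) [0. 0. 0.] (final axes) [0. 0. 0.] | turn units [0.06 2.07 0.05] F [ 0.5  0.7 -2.5] gap 0.0217 grip 59.9
[ 0.443 -0.11  -0.32  -0.011 -1.368 -2.007] [ 0.6196 -0.0039  0.3111] 0.6037600277244461
top 420 [365. 164.] [ 0.65  -0.24   0.069]
top 395 [368. 185.] [ 0.597 -0.238  0.102]
scene 251 [162. 241.] [ 0.603 -0.259  0.106]
scene 292 [177. 250.] [ 0.62  -0.241  0.07 ]
t 15.1833 pos [ 0.4283 -0.0037  0.339 ] | shift units (cur axes) [ 0.07  8.42 11.93] (final axes) [-0.41  8.5  11.86] | turn units [ 0.07 -0.1  -0.68] F [ 0.2  1.4 -2.2] gap 0.0217 grip 59.9
```

View pics/p3.png

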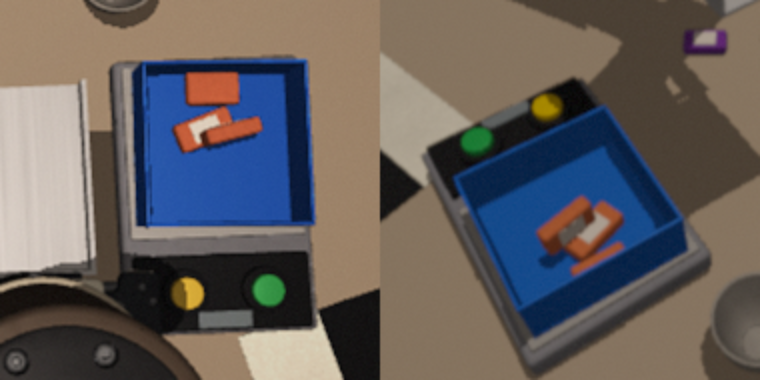

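All three shards are in the tub, and the tub still stands on the pan. Returning the tray.

>>> drive_tool([
  {"tx": 0,"ty": 0,"tz": 0,"wx": 0.07,"wy": -0.1,"wz": -0.68},
  {"tx": 0,"ty": 0.9,"tz": 0.5,"wx": 0,"wy": 0,"wz": 0},
  {"tx": 0,"ty": 1,"tz": 0.5,"wx": 0,"wy": 0,"wz": 0},
  {"tx": 0,"ty": 1,"tz": 0.5,"wx": 0,"wy": 0,"wz": 0},
  {"tx": 0,"ty": 1,"tz": 0.5,"wx": 0,"wy": 0,"wz": 0},
  {"tx": -0.1,"ty": 1,"tz": 0.5,"wx": 0,"wy": 0,"wz": 0},
  {"tx": -0.1,"ty": 1,"tz": 0.5,"wx": 0,"wy": 0,"wz": 0},
  {"tx": -0.1,"ty": 1,"tz": 0.5,"wx": 0,"wy": 0,"wz": 0},
  {"tx": -0.1,"ty": 1,"tz": 0.5,"wx": 0,"wy": 0,"wz": 0},
  {"tx": 0,"ty": 0.6,"tz": 0.5,"wx": 0,"wy": 0,"wz": 0},
])

```text
time: 16.02
ee_pos: [0.4227, 0.2084, 0.2258]
eef_rot: [0.0, -0.038, 0.999, 0.0]
ft_force: [0.8, 0.3, -1.5]
finger_gap: 0.0217
grip_force: 59.9
```

>>> drive_tool([
  {"tx": 0,"ty": 0,"tz": 1,"wx": 0,"wy": 0,"wz": 0},
  {"tx": 0,"ty": 0,"tz": 1,"wx": 0,"wy": 0,"wz": 0},
  {"tx": 0,"ty": 0,"tz": 1,"wx": 0,"wy": 0,"wz": 0},
  {"tx": 0,"ty": 0,"tz": 1,"wx": 0,"wy": 0,"wz": 0},
  {"tx": 0,"ty": 0,"tz": 1,"wx": 0,"wy": 0,"wz": 0},
  {"tx": 0,"ty": 0,"tz": 0.6,"wx": 0,"wy": 0,"wz": 0},
  {"tx": 0,"ty": 0,"tz": 0,"wx": 0,"wy": 0,"wz": 0},
  {"tx": 0,"ty": 0,"tz": 0,"wx": 0,"wy": 0,"wz": 0},
])

```text
time: 16.68
ee_pos: [0.4225, 0.2062, 0.0859]
eef_rot: [-0.001, -0.038, 0.999, -0.001]
ft_force: [0.9, 0.2, -1.7]
finger_gap: 0.0217
grip_force: 59.9
```

```bash
python3 - <<'E'
from h import *
from plant import *
s=sense();todo(s,[.4217,.209,.0424],4.5,0);print(th(s))
for n in ("top","scene"):
    P,uv=cloud(snapshot(n));m=(P[:,0]>.45)&(P[:,0]<.62)&(P[:,1]>.14)&(P[:,1]<.3)&(P[:,2]>.04)&(P[:,2]<.2);Q=P[m]
    m=np.abs(Q[:,2]-np.median(Q[:,2]))<.008;c=np.linalg.lstsq(np.c_[Q[m][:,:2]-[.53,.22],np.ones(m.sum())],Q[m][:,2],rcond=None)[0]
    print(n,"floor plane slopes deg",np.degrees(c[:2]).round(2),"z",c[2].round(4))
E
```

```text
t 16.6833 pos [0.4225 0.2062 0.0859] | shift units (cur axes) [0.02 0.12 1.74] (final axes) [0.02 0.11 1.74] | turn units [-0.02 -0.01 -0.02] F [ 0.9  0.2 -1.7] gap 0.0217 grip 59.9
0.06693762753765957
top floor plane slopes deg [-0.53 -0.02] z 0.0585
scene floor plane slopes deg [-0.67 -0.13] z 0.0593
```

>>> drive_tool([
  {"tx": 0,"ty": 0.1,"tz": 0.5,"wx": 0,"wy": -0.05,"wz": 0},
  {"tx": 0,"ty": 0,"tz": 0.5,"wx": 0,"wy": 0,"wz": 0},
  {"tx": 0,"ty": 0,"tz": 0.4,"wx": 0,"wy": 0,"wz": 0},
  {"tx": 0,"ty": 0,"tz": 0.2,"wx": 0,"wy": 0,"wz": 0},
  {"tx": 0,"ty": 0,"tz": 0,"wx": 0,"wy": 0,"wz": 0},
  {"tx": 0,"ty": 0,"tz": 0,"wx": 0,"wy": 0,"wz": 0},
])

```text
time: 17.28
ee_pos: [0.4229, 0.2096, 0.0467]
eef_rot: [0.003, -0.038, 0.999, 0.0]
ft_force: [0.1, 0.4, -1.5]
finger_gap: 0.0219
grip_force: 59.9
```

>>> drive_tool([
  {"tx": 0,"ty": 0,"tz": 0.05,"wx": 0,"wy": 0,"wz": 0},
  {"tx": 0,"ty": 0,"tz": 0.05,"wx": 0,"wy": 0,"wz": 0},
  {"tx": 0,"ty": 0,"tz": 0,"wx": 0,"wy": 0,"wz": 0},
])

```text
time: 17.53
ee_pos: [0.4226, 0.2094, 0.0437]
eef_rot: [0.003, -0.038, 0.999, 0.0]
ft_force: [0.5, -0.3, -1.8]
finger_gap: 0.0218
grip_force: 59.9
```

>>> drive_tool([
  {"tx": 0,"ty": 0,"tz": 0.05,"wx": 0,"wy": 0,"wz": 0},
  {"tx": 0,"ty": 0,"tz": 0,"wx": 0,"wy": 0,"wz": 0},
  {"tx": 0,"ty": 0,"tz": 0,"wx": 0,"wy": 0,"wz": 0},
])

```text
time: 17.78
ee_pos: [0.4226, 0.2094, 0.0424]
eef_rot: [0.003, -0.038, 0.999, 0.0]
ft_force: [-1.4, -0.6, 2.5]
finger_gap: 0.0215
grip_force: 59.9
```

>>> drive_tool([
  {"tx": 0,"ty": 0,"tz": 0.03,"wx": 0,"wy": 0,"wz": 0},
  {"tx": 0,"ty": 0,"tz": 0,"wx": 0,"wy": 0,"wz": 0},
])

```text
time: 17.95
ee_pos: [0.4226, 0.2094, 0.0423]
eef_rot: [0.003, -0.038, 0.999, 0.0]
ft_force: [-6.2, -2.5, 13.2]
finger_gap: 0.0214
grip_force: 59.9
```

Seated on the board. Release gently by opening part-way, then lift straight up.

>>> drive_tool([
  {"tx": 0,"ty": 0,"tz": -0.04,"wx": 0,"wy": 0,"wz": 0},
  {"tx": 0,"ty": 0,"tz": 0,"wx": 0,"wy": 0,"wz": 0},
], squeeze=5)

```text
time: 18.12
ee_pos: [0.4226, 0.2094, 0.0426]
eef_rot: [0.003, -0.038, 0.999, 0.0]
ft_force: [0.4, 0.8, -1.3]
finger_gap: 0.0223
grip_force: 5.0
```

>>> drive_tool([
  {"tx": 0,"ty": 0,"tz": 0,"wx": 0,"wy": 0,"wz": 0},
  {"tx": 0,"ty": 0,"tz": 0,"wx": 0,"wy": 0,"wz": 0},
  {"tx": 0,"ty": 0,"tz": 0,"wx": 0,"wy": 0,"wz": 0},
  {"tx": 0,"ty": 0,"tz": 0,"wx": 0,"wy": 0,"wz": 0},
  {"tx": 0,"ty": 0,"tz": 0,"wx": 0,"wy": 0,"wz": 0},
  {"tx": 0,"ty": 0,"tz": 0,"wx": 0,"wy": 0,"wz": 0},
], fingers=0)

```text
time: 18.62
ee_pos: [0.4224, 0.2092, 0.0423]
eef_rot: [0.003, -0.038, 0.999, 0.0]
ft_force: [-0.0, 0.5, -0.1]
finger_gap: 0.0439
grip_force: 0.0
```

>>> drive_tool([
  {"tx": 0,"ty": 0,"tz": -0.5,"wx": 0,"wy": 0,"wz": 0},
  {"tx": 0,"ty": 0,"tz": -0.8,"wx": 0,"wy": 0,"wz": 0},
  {"tx": 0,"ty": 0,"tz": -1,"wx": 0,"wy": 0,"wz": 0},
  {"tx": 0,"ty": 0,"tz": -1,"wx": 0,"wy": 0,"wz": 0},
  {"tx": 0,"ty": 0,"tz": -1,"wx": 0,"wy": 0,"wz": 0},
  {"tx": 0,"ty": 0,"tz": -1,"wx": 0,"wy": 0,"wz": 0},
  {"tx": 0,"ty": 0,"tz": 0,"wx": 0,"wy": 0,"wz": 0},
])

```text
time: 19.2
ee_pos: [0.4237, 0.2108, 0.1797]
eef_rot: [0.006, -0.039, 0.999, 0.002]
ft_force: [1.6, 1.1, -0.5]
finger_gap: 0.0439
grip_force: 0.0
```

```bash
python3 look.py end
python3 - <<'E'
from h import *
from plant import *
for n in ("top","scene"):
    P,uv=cloud(snapshot(n))
    def box(x0,x1,y0,y1,z0,z1,k):
        m=(P[:,0]>x0)&(P[:,0]<x1)&(P[:,1]>y0)&(P[:,1]<y1)&(P[:,2]>z0)&(P[:,2]<z1);Q=P[m];print(n,k,[np.round(x,1) for x in cv2.minAreaRect((Q[:,:2]*1000).astype(np.float32))])
    box(.45,.7,-.38,-.1,.108,.128,"rim");box(.43,.63,.1,.3,.034,.05,"trayup");box(.65,.9,.05,.2,.08,.11,"jar");box(.65,.9,-.25,-.1,.06,.09,"pot")
    m=(P[:,0]>.49)&(P[:,0]<.59)&(P[:,1]>.18)&(P[:,1]<.26)&(P[:,2]<.03);Q=P[m];print("floor",np.median(Q[:,2]),np.degrees(np.linalg.lstsq(np.c_[Q[:,:2],np.ones(len(Q))],Q[:,2],rcond=None)[0][:2]))
E
```

```text
t 19.2 pos [0.4237 0.2108 0.1797] | shift units (cur axes) [0. 0. 0.] (final axes) [0. 0. 0.] | turn units [-0.04  2.27  0.74] F [ 1.6  1.1 -0.5] gap 0.0439 grip 0.0
[ 0.883  0.073 -0.525  0.006 -0.961 -2.381] [0.6154 0.2257 0.1559] -0.6590021109023907
top 420 [365. 164.] [ 0.65  -0.24   0.069]
top 395 [368. 185.] [ 0.597 -0.238  0.103]
scene 251 [162. 241.] [ 0.603 -0.259  0.106]
scene 290 [177. 250.] [ 0.62  -0.241  0.07 ]
top rim [array([ 585.1, -243.1]), array([181.2, 180.6]), np.float64(89.1)]
top trayup [array([534.2, 218.6]), array([162.3, 130.6]), np.float64(4.6)]
top jar [array([782.3, 126. ]), array([58.4, 58.6]), np.float64(3.1)]
top pot [array([ 736. , -166.7]), array([222.1,  96.3]), np.float64(24.7)]
floor 0.015686650495152388 [-0.03438587  0.16875886]
scene rim [array([ 584.8, -243.5]), array([180.1, 182.7]), np.float64(89.0)]
scene trayup [array([523.9, 216.8]), array([184.1, 132.8]), np.float64(4.4)]
scene jar [array([783.1, 124.5]), array([58.2, 59.5]), np.float64(30.0)]
scene pot [array([ 745.1, -163.3]), array([201.6,  97.6]), np.float64(24.9)]
floor 0.015089547006134518 [-0.01584242 -0.19704003]
```

View pics/end_scene.png

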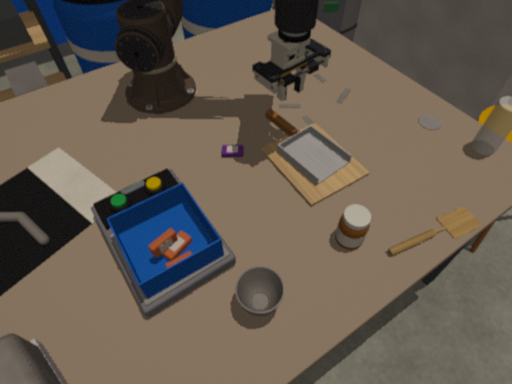

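The tray lies empty and flat on its board at (315,160), with all three shards in the tub at (172,245). The tub, pot and jar have not moved, and the robot is clear of everything.

```bash
python3 -c "
from plant import *
print(close_job())"
```

```text
the job is handed in; nothing more can be done
None
```

The job is done and handed in at about 19 s on the robot's clock: green and then yellow key pressed to the stop, all three shards in the tub on the scale's pan, the empty tray flat on its board, and the pot and jar undisturbed.

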